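# Push in the alarm plungers of three desk clocks before packing

## Task

Get the three standing desk clocks ready for packing by switching off their alarms: with the fingertips, gently push down the plunger on top of each clock until it is right in and stays down, first on the smallest clock, then on the middle-sized one, and last on the largest. Only touch the clocks: do not lift, tip or shift them, and do not disturb the other things lying on the bench.

Things in the scene. Friction and masses are not known exactly. Their poses are not given: they have to be found in the camera images.
- clock_small: the small desk clock: a round brushed-metal drum 60 mm in diameter and 36 mm deep, standing on edge on a flat foot 48 mm deep and 43 mm wide, white dial on the +x face; loose, 220 g give or take 30 %. Origin: centre of the foot's underside, z up. The top of the case is 66 mm above the origin and the plunger stands straight above the origin.
- plunger_small (a joint): how far the alarm plunger on top of the small clock is pushed down, in m: 0 fully up (it may start up to 2 mm down), 0.012 right in, at its stop; counts as down from 0.008. It slides vertically against a steady friction of about 3 N, has no return spring and stays where it is left. More than 22 N on a clock is too hard.
- cap_small (a point): centre of the top of that plunger's flat round metal cap, 20 mm in diameter; 92 mm above the bench (26 mm above the case) fully up, 12 mm lower when right in. The cap sits on a rubber cushion that gives 1 mm per 2.5 N, up to 6 mm, and springs back (not counted in the joint value): pressing the cap to 14 to 17 mm below its fully-up height puts the plunger right in at a light force.
- clock_medium: the medium desk clock: a round brushed-metal drum 80 mm in diameter and 42 mm deep, standing on edge on a flat foot 54 mm deep and 58 mm wide, white dial on the +x face; loose, 340 g give or take 30 %. Origin: centre of the foot's underside, z up. The top of the case is 86 mm above the origin and the plunger stands straight above the origin.
- plunger_medium (a joint): how far the alarm plunger on top of the medium clock is pushed down, in m: 0 fully up (it may start up to 2 mm down), 0.012 right in, at its stop; counts as down from 0.008. It slides vertically against a steady friction of about 3 N, has no return spring and stays where it is left. More than 22 N on a clock is too hard.
- cap_medium (a point): centre of the top of that plunger's flat round metal cap, 20 mm in diameter; 112 mm above the bench (26 mm above the case) fully up, 12 mm lower when right in. The cap sits on a rubber cushion that gives 1 mm per 2.5 N, up to 6 mm, and springs back (not counted in the joint value): pressing the cap to 14 to 17 mm below its fully-up height puts the plunger right in at a light force.
- clock_large: the large desk clock: a round brushed-metal drum 100 mm in diameter and 48 mm deep, standing on edge on a flat foot 60 mm deep and 72 mm wide, white dial on the +x face; loose, 500 g give or take 30 %. Origin: centre of the foot's underside, z up. The top of the case is 106 mm above the origin and the plunger stands straight above the origin.
- plunger_large (a joint): how far the alarm plunger on top of the large clock is pushed down, in m: 0 fully up (it may start up to 2 mm down), 0.012 right in, at its stop; counts as down from 0.008. It slides vertically against a steady friction of about 3 N, has no return spring and stays where it is left. More than 22 N on a clock is too hard.
- cap_large (a point): centre of the top of that plunger's flat round metal cap, 20 mm in diameter; 132 mm above the bench (26 mm above the case) fully up, 12 mm lower when right in. The cap sits on a rubber cushion that gives 1 mm per 2.5 N, up to 6 mm, and springs back (not counted in the joint value): pressing the cap to 14 to 17 mm below its fully-up height puts the plunger right in at a light force.
- oil_jar: small capped jar, 30 mm across, 40 mm high; loose bystander, to be left alone. Origin: centre of its underside.
- loupe: black eye loupe standing on its narrow end, 32 mm across, 34 mm high; loose bystander, to be left alone. Origin: centre of its underside.
- screwdriver: small screwdriver lying flat, 130 mm long; loose bystander, to be left alone. Origin: under its middle.
- watch_a: silver watch head lying face up, 29 mm across, 10 mm high; loose bystander, to be left alone. Origin: centre of its underside.
- watch_b: gold-coloured watch head lying face up, 27 mm across, 10 mm high; loose bystander, to be left alone. Origin: centre of its underside.
- parts_tin: flat round metal tin, 62 mm across, 18 mm high; loose bystander, to be left alone. Origin: centre of its underside.
There are look-alikes about, which are no part of the job. What is shaped like the clock_large but pink is not meant.

How it is judged:
By the outcome, as a careful person would: the job done as asked, in the order asked, and still so for the second after the job is handed in, with the robot touching nothing.
It also fails if it takes over 51 s, if anything falls off the work surface, if the arm or the gripper's body presses on something with over 40 N, if the wrist force passes 120 N, or if a joint passes its speed limit or range.

## Robot

A 6-joint arm with a two-finger parallel gripper is mounted at the origin on the work surface. World frame = base frame: x ahead of the robot, y to its left, z up, the work surface at z = 0. Lengths are in mm, angles in rad, forces in N, time in s.
With the tool pointing down it reaches from about 375 to 900 mm from the base axis. Payload 3.1 kg.
Tool frame: the origin (TCP) lies midway between the tips of the shut fingers; the grasp point (between the pads) lies env.pinch_z behind it (env.pinch_z is the distance from the TCP to the grasp point, in mm); z points along the fingers, y is the direction in which the jaws open and shut (so a half turn about z gives the same grasp; the last joint's range is limited). The gripper opens to 87 mm and grips with 3 to 60 N. Pads are 19 mm wide; open, the fingers measure 117 mm over their backs; the gripper's body (75 mm by 190 mm) begins 51 mm behind the grasp point.
Start: joints at [-1.371, 0.527, 1.433, -0, 1.181, -0.178], TCP at [230.569, -580.891, 222.548] pointing down, gripper open.
Joint ranges: [-3.08, 3.08], [-0.75, 2.2], [0.22, 2.44], [-1.43, 4.57], [0, 2.65], [-2.85, 2.85]. Speed limits (rad/s): [2.79, 2.79, 3.14, 3.14, 3.14, 3.14].

## Interface

Orientations are given as a unit quaternion [x, y, z, w].
In Python, from bench import env, hand, ik, vision gives the robot as it stands. The module is installed in compiled form; this text tells all that it offers. Calls block until the motion is done:
- env.move_to(position, orientation): joint-space move of the TCP to a pose.
- env.move_straight(position, orientation=None, v=150, force_limit=None): straight line of the TCP; orientation=None keeps the orientation; v is the mean speed in mm/s. With force_limit (N) it stops when the force on the tool has changed by that much, and returns True; else False.
- env.move_joints(angles): joint-space move.
- hand.set_gripper(opening, effort=None): finger opening in mm; effort is the grip in N (None keeps the last); returns when the fingers have stopped.
- env.wait(seconds).
- ik(position, orientation): joint angles nearest the present ones, or None.
- vision.camera(name): name is "scene" or "top" or "wrist"; returns the picture (420x560x3 uint8, blue, green, red); there is no depth.
- vision.get_calibration(name): a dict with "intrinsics" (3x3 intrinsics, pixels), "R" (3x3) and "t" (3): a world point X has camera coordinates R X + t; the wrist camera has in their place "mount" (4x4, takes a point from camera to tool coordinates, whose origin is the TCP and whose axes are the flange's). Camera axes: x right, y down, z forward; pixel columns grow to the right and rows downward; lengths in mm; the calibration is good to about 2 mm. A picture is of the moment at which its call begins: read the wrist's pose just before it. get_calibration takes no time and is no camera call.
A pose or a line that the arm cannot do raises env.MotionError and nothing moves.
- env.sign_off(): hands the job in, once; it reports no verdict.
Readings, each from a call of its own:
- env.get_t(): time.
- env.get_q(): joint angles.
- env.get_joint_velocities(): joint speeds.
- env.get_effort(): joint torques, N m.
- env.get_eef_pos(): TCP position.
- env.get_tcp_rot(): TCP orientation.
- env.get_contact_force(): force on the tool from outside, world axes, zero at the start.
- env.get_ft_torque(): the same for the moment, N m.
- env.get_width(): finger opening in mm.
Only numpy, scipy, OpenCV 4.12 (cv2) and the standard library are available. Lean on these libraries where they do the work, as an engineer would, in place of code of your own. Each camera call takes 0.05 s, during which the arm holds its last target.

## Working session

There is one attempt and no reset: what is moved stays moved. The work goes in short steps, each a Python script; the robot and the scene stay as the last script left them, time stands still between calls to the robot, and variables do not carry over. Pictures are saved under pics/ and viewed, and the job is handed in when it is done.

```bash
mkdir -p pics; python3 - <<'E'
from bench import env,hand,ik,vision
import cv2,numpy as np
print(env.get_t(),env.get_eef_pos(),env.get_tcp_rot(),env.get_width(),env.pinch_z)
for n in("scene","top","wrist"):
    im=vision.camera(n);cv2.imwrite(f"pics/{n}0.png",im)
    c=vision.get_calibration(n);print(n,{k:np.round(v,3).tolist() for k,v in c.items()})
E
```

```text
0.0 [ 230.41836594 -580.19223353  221.5612535 ] [ 9.82213584e-01  1.87763950e-01 -1.52364852e-05 -1.08408924e-03] 86.88244853541042 18.700000000000003
scene {'intrinsics': [[401.988, 0.0, 272.202], [0.0, 401.988, 210.274], [0.0, 0.0, 1.0]], 'R': [[0.715, 0.699, -0.006], [0.597, -0.615, -0.515], [-0.364, 0.365, -0.857]], 't': [-273.653, -210.762, 1123.109]}
top {'intrinsics': [[412.91, 0.0, 278.501], [0.0, 412.91, 212.672], [0.0, 0.0, 1.0]], 'R': [[-0.014, -1.0, -0.01], [-0.98, 0.016, -0.196], [0.197, 0.007, -0.98]], 't': [-12.517, 437.964, 1061.497]}
wrist {'intrinsics': [[355.813, 0.0, 281.225], [0.0, 355.813, 207.454], [0.0, 0.0, 1.0]], 'mount': [[-0.0, -0.955, -0.295, 81.494], [1.0, 0.0, -0.0, -0.046], [0.001, -0.295, 0.955, -161.926], [0.0, 0.0, 0.0, 1.0]]}
```

View pics/scene0.png

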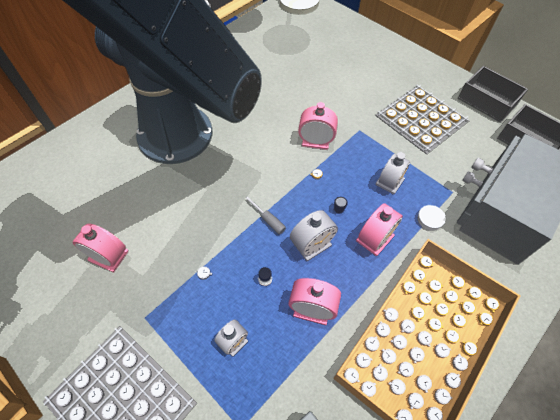

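View pics/top0.png

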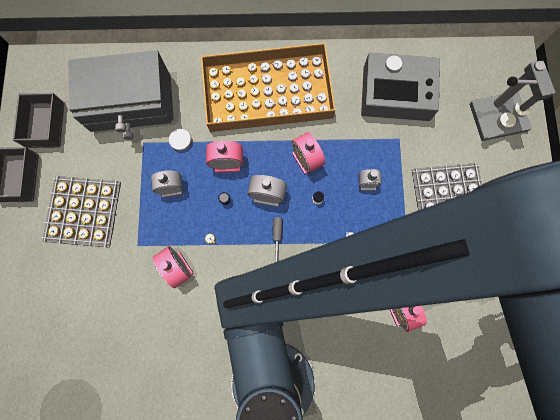

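View pics/wrist0.png

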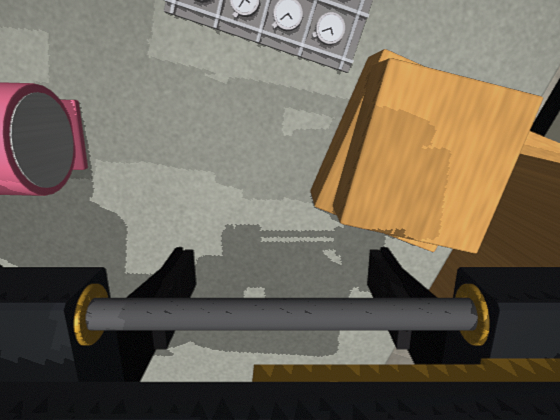

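Candidates:
- Silver clocks, top image: (166,183), (266,190) and (370,180). In the scene image these are (397,172), (315,235) and (231,338).
- Pink look-alikes, top image: (224,155), (308,152), (172,267) and (408,315). These are excluded.

By size the small clock is top (370,180), the medium is (166,183) and the large is (266,190). I'll check this in enlarged crops.

```bash
python3 - <<'E'
import cv2,numpy as np
t=cv2.imread('pics/top0.png');s=cv2.imread('pics/scene0.png')
def crop(im,c,r=32): 
    x,y=c; return cv2.resize(im[y-r:y+r,x-r:x+r],(256,256),interpolation=cv2.INTER_CUBIC)
a=np.hstack([crop(t,c) for c in((370,180),(166,183),(266,190))])
b=np.hstack([crop(s,c) for c in((231,338),(397,172),(315,235))])
cv2.imwrite('pics/crops.png',np.vstack([a,b]))
E
```

```text
(no output)
```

View pics/crops.png

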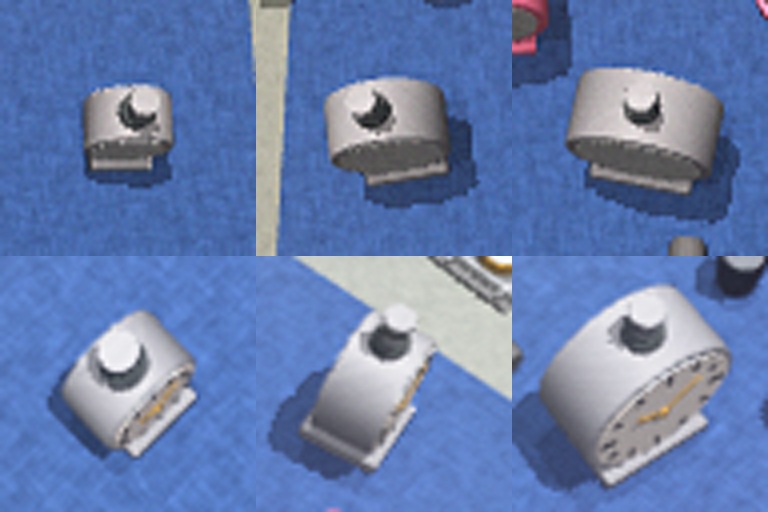

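The crops show three silver clocks of increasing size: small, medium, large. The cap centres are readable in both views, so I'll triangulate them and check heights against 92/112/132.

```bash
cat > geo.py <<'E'
import numpy as np
from bench import vision
def ray(n,px,R=None,o=None):
    c=vision.get_calibration(n);d=np.linalg.solve(c["intrinsics"],[px[0],px[1],1.])
    R=np.array(c["R"]);return -R.T@np.array(c["t"]),(R.T@d)/np.linalg.norm(d)
def tri(rays):
    A=0;b=0
    for o,d in rays:
        P=np.eye(3)-np.outer(d,d);A=A+P;b=b+P@o
    x=np.linalg.solve(A,b);return x,[np.linalg.norm((np.eye(3)-np.outer(d,d))@(x-o)) for o,d in rays]
def plane(r,z): o,d=r;return o+d*(z-o[2])/d[2]
E
python3 - <<'E'
from geo import *
f=lambda c,p:(c[0]-32+(p[0]-1.5)/4,c[1]-32+(p[1]-1.5)/4)
for n,z,a,b in(("s",92,f((370,180),(145,102)),f((231,338),(121,97))),("m",112,f((166,183),(106,103)),f((397,172),(144,63))),("l",132,f((266,190),(133,100)),f((315,235),(137,60)))):
    r=[ray("top",a),ray("scene",b)];x,e=tri(r);print(n,x.round(1),np.round(e,1),plane(r[0],z).round(1),plane(r[1],z).round(1))
E
```

```text
s [ 530.3 -268.6   88.7] [1. 1.] [ 528.9 -268.7   92. ] [ 531.7 -268.2   92. ]
m [525.2 283.9 109.1] [1.2 1.2] [523.5 282.1 112. ] [526.7 282.6 112. ]
l [500.   10.4 126.6] [2.5 2.5] [496.8   8.3 132. ] [503.    9.9 132. ]
```

Heights agree to within 5 mm, so these are the right caps. I'll shut the gripper, hover over the small clock and refine the position with the wrist camera.

```bash
cat >> geo.py <<'E'
from scipy.spatial.transform import Rotation as Ro
def wray(px,pos,q):
    c=vision.get_calibration("wrist");M=np.array(c["mount"]);d=np.linalg.solve(c["intrinsics"],[px[0],px[1],1.])
    R=Ro.from_quat(q).as_matrix();w=R@M[:3,:3]@d
    return R@M[:3,3]+pos,w/np.linalg.norm(w)
E
python3 - <<'E'
from geo import *
from bench import env,hand,ik
import cv2,json
for p in((530,-268,210),(525,283,230),(500,9,230)): print(ik(p,[1,0,0,0]))
hand.set_gripper(0,10)
env.move_to([530,-268,190],[1,0,0,0])
env.wait(.2)
pos=env.get_eef_pos();q=env.get_tcp_rot();im=vision.camera("wrist")
cv2.imwrite("pics/w_small.png",im);json.dump([list(pos),list(q)],open("w_small.json","w"))
print(env.get_t(),pos,q,env.get_width(),env.get_contact_force())
E
```

```text
[-6.56169562e-01  4.99933260e-01  1.52634837e+00 -4.44089210e-16
  1.11531102e+00  9.14626765e-01]
[ 3.07192908e-01  4.80417473e-01  1.49846440e+00 -4.44089210e-16
  1.16271078e+00  1.87798923e+00]
[-2.05830245e-01  3.50164286e-01  1.73153004e+00 -4.44089210e-16
  1.05989833e+00  1.36496608e+00]
3.525 [ 529.67312203 -269.02121159  190.07266164] [ 9.99999706e-01 -7.52608264e-04  7.64171247e-05  1.24338634e-04] 0.9175237907615227 [0.39692556 0.66739865 0.09085917]
```

View pics/w_small.png

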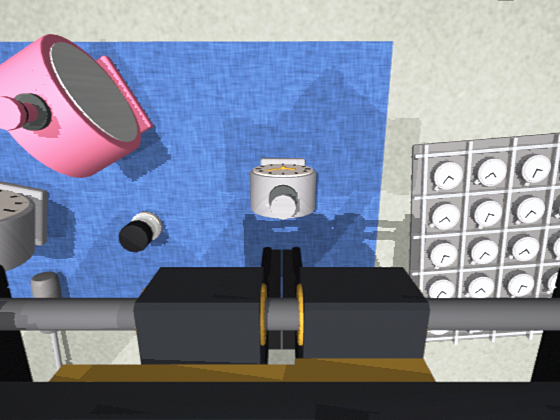

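```bash
python3 - <<'E'
from geo import *
import cv2,json
im=cv2.imread("pics/w_small.png");c=im[170:234,250:314]
cv2.imwrite("pics/w_small_c.png",cv2.resize(c,(512,512),interpolation=cv2.INTER_CUBIC))
pos,q=json.load(open("w_small.json"))
pos=np.array(pos)
for z in(90,92):print(plane(wray((284,204),pos,q),z))
for n in("top",):pass
E
```

```text
[ 532.87909672 -271.00260933   90.        ]
[ 533.47635974 -270.98772333   92.        ]
```

View pics/w_small_c.png

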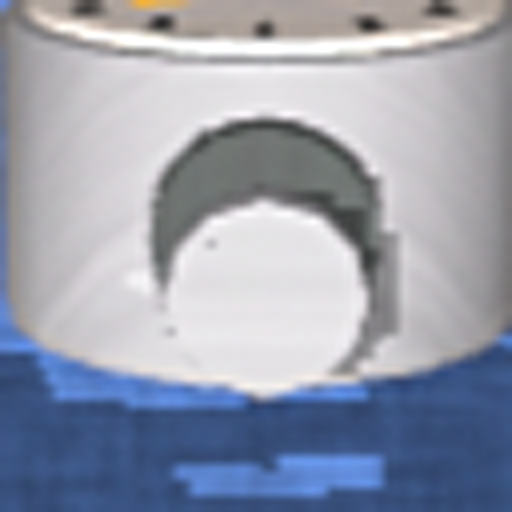

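The crop shows the small cap at wrist pixel (282.9, 206.5), 25 px across (26 expected). I'll fuse this with the other two views and press.

```bash
python3 - <<'E'
from geo import *
import cv2,json
pos,q=json.load(open("w_small.json"));pos=np.array(pos)
f=lambda c,p:(c[0]-32+(p[0]-1.5)/4,c[1]-32+(p[1]-1.5)/4)
r=[ray("top",f((370,180),(145,102))),ray("scene",f((231,338),(121,97))),wray((282.9,206.5),pos,q)]
x,e=tri(r);print(x,e)
for a in r:print(plane(a,91))
E
```

```text
[ 530.37791695 -269.15699818   88.445488  ] [np.float64(0.5609532790941981), np.float64(1.4345707773232768), np.float64(1.0067237685435122)]
[ 529.18462408 -268.92129444   91.        ]
[ 531.43730253 -268.04622805   91.        ]
[ 531.17736011 -270.15280961   91.        ]
```

```bash
cat > press.py <<'E'
from geo import *
from bench import env,hand
def press(x,y,zt,off=(0.3,0.6)):
    x0,y0=x+off[0],y+off[1]
    env.move_straight([x0,y0,zt+12],v=120); env.wait(.1)
    f0=env.get_contact_force();print("above",env.get_eef_pos().round(2),f0.round(2))
    for z,fl in((zt-6,13),(zt-12,13),(zt-15.5,13)):
        s=env.move_straight([x0,y0,z],v=25,force_limit=fl)
        print(z,s,env.get_eef_pos().round(2),(env.get_contact_force()-f0).round(2))
        if s:break
    env.wait(.2);print("hold",env.get_t(),env.get_eef_pos().round(2),(env.get_contact_force()-f0).round(2))
E
python3 - <<'E'
from press import *
press(530.6,-269.2,92)
E
```

```text
above [ 531.55 -269.08  104.99] [ 0.71  0.08 -0.11]
86 False [ 530.92 -268.63   86.06] [-1.67  0.68  1.4 ]
80 False [ 530.88 -268.63   79.79] [-1.61  0.24  2.11]
76.5 False [ 530.97 -268.66   77.16] [-2.41  0.52  9.3 ]
hold 6.2417 [ 530.97 -268.62   77.26] [-2.89  2.27  8.11]
```

Force rose from about 2 N while sliding to about 8 N at the end, so the plunger is at its stop. I'll retract straight up, look back at the small clock, then go on to hover over the medium one.

```bash
python3 - <<'E'
from press import *
import cv2,json
env.move_straight([530.9,-268.6,190],v=100);env.wait(.1)
cv2.imwrite("pics/w_small2.png",vision.camera("wrist"))
env.move_straight([530.9,-268.6,240],v=200)
env.move_to([525,284,210],[1,0,0,0]);env.wait(.2)
pos=env.get_eef_pos();q=env.get_tcp_rot();im=vision.camera("wrist")
cv2.imwrite("pics/w_med.png",im);json.dump([list(pos),list(q)],open("w_med.json","w"))
print(env.get_t(),pos)
s=cv2.imread("pics/w_small2.png")
cv2.imwrite("pics/v2.png",np.hstack([cv2.resize(s[140:260,220:340],(400,400),interpolation=cv2.INTER_CUBIC),cv2.resize(im[160:260,230:330],(400,400),interpolation=cv2.INTER_CUBIC)]))
E
```

```text
10.3167 [525.50222739 283.17313805 210.03496383]
```

View pics/v2.png

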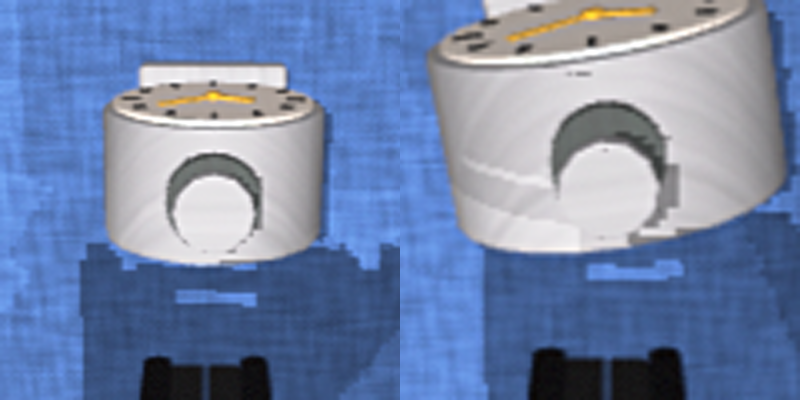

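View pics/w_med.png

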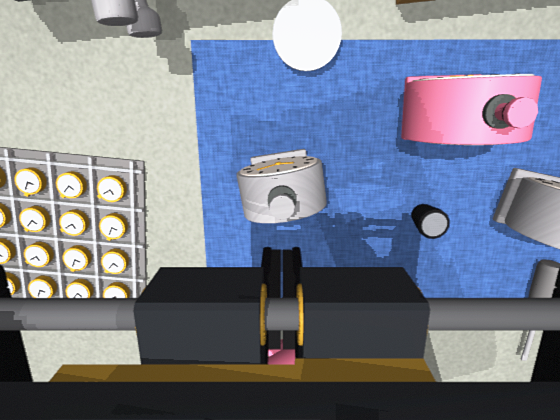

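The small cap now sits visibly lower and the clock is unmoved. The medium cap is at wrist pixel (281.6, 207.4).

```bash
python3 - <<'E'
from press import *
import json
pos,q=json.load(open("w_med.json"));pos=np.array(pos)
f=lambda c,p:(c[0]-32+(p[0]-1.5)/4,c[1]-32+(p[1]-1.5)/4)
r=[ray("top",f((166,183),(106,103))),ray("scene",f((397,172),(144,63))),wray((281.6,207.4),pos,q)]
x,e=tri(r);print(x,e)
P=np.array([plane(a,111) for a in r]);print(P)
m=np.median(P,0)
if np.ptp(P,0).max()<5: press(m[0],m[1],112)
E
```

```text
[525.42252627 283.47755525 109.40443596] [np.float64(1.1933642703229252), np.float64(1.2195715674650083), np.float64(0.5507347674480243)]
[[523.79572792 282.41841983 111.        ]
 [526.38761319 283.43811357 111.        ]
 [526.29162892 283.0603258  111.        ]]
above [527.34 283.96 125.02] [ 0.62 -0.32 -0.28]
106 False [526.56 283.63 106.08] [-1.53  0.1   2.41]
100 False [526.56 283.65  99.78] [-0.43 -0.27  2.1 ]
96.5 False [526.62 283.68  97.17] [-2.95 -0.5   7.81]
hold 13.0333 [526.6  283.68  97.26] [-2.3  -0.43  8.89]
```

```bash
python3 - <<'E'
from press import *
import cv2,json
env.move_straight([526.6,283.7,210],v=100);env.wait(.1)
s=vision.camera("wrist");cv2.imwrite("pics/w_med2.png",s)
env.move_straight([526.6,283.7,245],v=200)
env.move_to([500,9.5,230],[1,0,0,0]);env.wait(.2)
pos=env.get_eef_pos();q=env.get_tcp_rot();im=vision.camera("wrist")
cv2.imwrite("pics/w_lar.png",im);json.dump([list(pos),list(q)],open("w_lar.json","w"))
print(env.get_t(),pos)
cv2.imwrite("pics/v3.png",np.hstack([cv2.resize(s[160:260,230:330],(400,400),interpolation=cv2.INTER_CUBIC),cv2.resize(im[160:260,230:330],(400,400),interpolation=cv2.INTER_CUBIC)]))
E
```

```text
16.1083 [500.29278022  10.62531547 230.01677499]
```

View pics/v3.png

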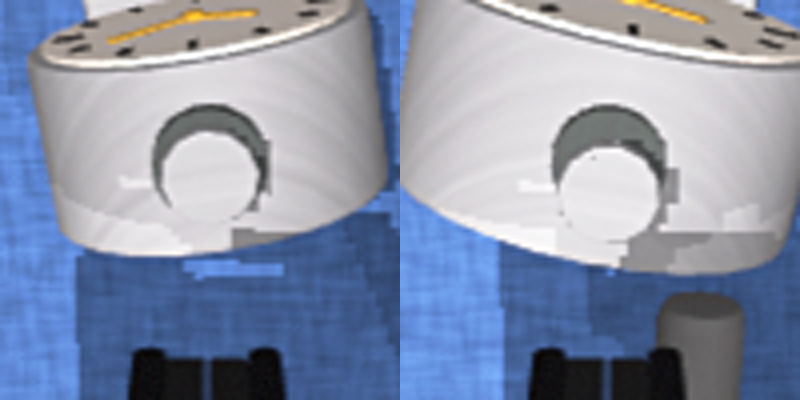

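View pics/w_lar.png

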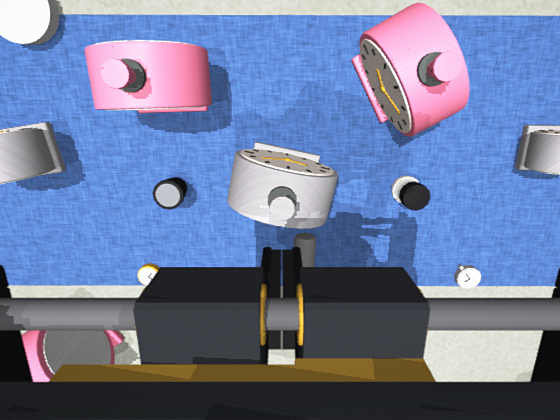

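The medium cap has dropped and the clock is in place. The large cap is at wrist pixel (282.1, 207.9).

```bash
python3 - <<'E'
from press import *
import json,cv2
pos,q=json.load(open("w_lar.json"));pos=np.array(pos)
f=lambda c,p:(c[0]-32+(p[0]-1.5)/4,c[1]-32+(p[1]-1.5)/4)
r=[ray("top",f((266,190),(133,100))),ray("scene",f((315,235),(137,60))),wray((282.1,207.9),pos,q)]
x,e=tri(r);print(x,e)
P=np.array([plane(a,131) for a in r]);print(P)
m=np.median(P,0)
if np.ptp(P,0).max()<6: 
    press(m[0],m[1],132,(0.3,0))
    p=env.get_eef_pos()
    env.move_straight([p[0],p[1],230],v=100);env.wait(.1)
    s=vision.camera("wrist");cv2.imwrite("pics/w_lar2.png",s)
    env.move_straight([p[0],p[1],260],v=200)
    print(env.get_t())
E
```

```text
[499.80814281  10.24902819 127.11371663] [np.float64(2.360120373188855), np.float64(2.610820334673765), np.float64(0.3161249374168906)]
[[497.12026624   8.31407206 131.        ]
 [502.67051137  10.39817652 131.        ]
 [500.70476936  10.14773652 131.        ]]
above [501.74  10.01 144.83] [-0.71 -0.87 -0.35]
126 False [501.02  10.14 126.04] [0.73 1.3  2.45]
120 False [501.02  10.13 119.83] [0.6  0.21 2.86]
116.5 False [501.07  10.15 116.95] [-1.06  1.85  9.18]
hold 18.825 [501.09  10.13 117.07] [-1.29  0.55  7.4 ]
20.5583
```

Now move the arm aside for a final check of the whole scene.

```bash
python3 - <<'E'
from press import *
import cv2
env.move_to([231,-581,260],[0.98222,0.18775,0,0]);env.wait(.2)
t=vision.camera("top");s=vision.camera("scene");cv2.imwrite("pics/top1.png",t);cv2.imwrite("pics/scene1.png",s)
t0=cv2.imread("pics/top0.png");s0=cv2.imread("pics/scene0.png")
print(env.get_t(),env.get_contact_force())
def row(im,cs,r=32):return np.hstack([cv2.resize(im[y-r:y+r,x-r:x+r],(200,200),interpolation=cv2.INTER_CUBIC) for x,y in cs])
cs=((231,338),(397,172),(315,235))
d=cv2.cvtColor(cv2.absdiff(s,s0),cv2.COLOR_BGR2GRAY);d=cv2.resize(d[130:370,140:460],(600,200)[:2])
w=cv2.resize(cv2.imread("pics/w_lar2.png")[160:260,230:330],(200,200))
w0=cv2.resize(cv2.imread("pics/w_lar.png")[160:260,230:330],(200,200))
cv2.imwrite("pics/final.png",np.hstack([np.vstack([row(s0,cs),row(s,cs)]),np.vstack([w0,w])]))
cv2.imwrite("pics/diff.png",cv2.resize(np.clip(3*cv2.absdiff(s,s0)[130:370,140:460].astype(int),0,255).astype(np.uint8),(800,600)))
E
```

```text
23.175 [ 0.14513733  0.09405057 -0.59890283]
```

View pics/final.png

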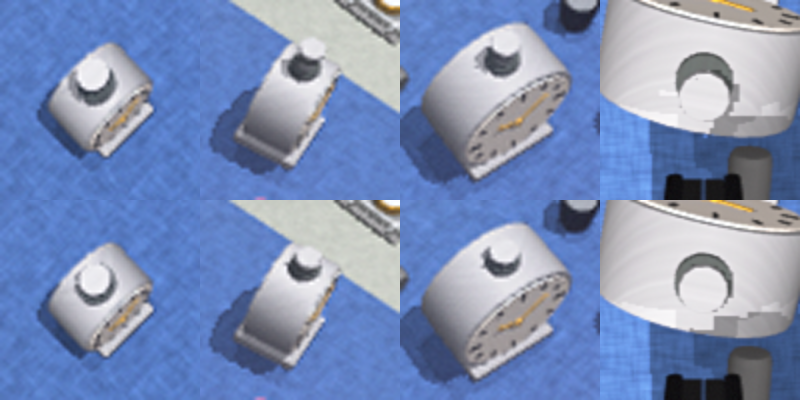

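View pics/diff.png

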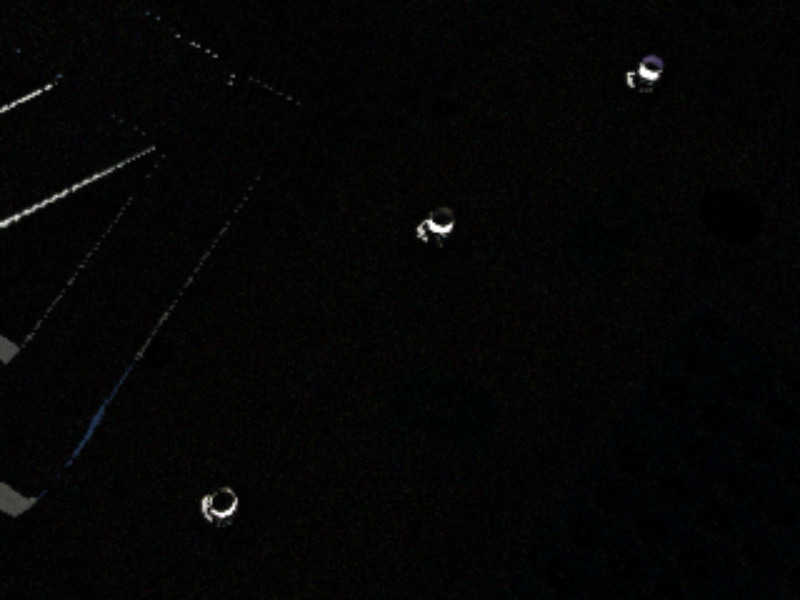

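The before/after difference shows only the three caps (plus the arm's own shadow) changed. I'm handing in.

```bash
python3 - <<'E'
from bench import env
print(env.sign_off(),env.get_t())
E
```

```text
the job is handed in; nothing more can be done
the job is handed in; nothing more can be done
```

I pushed down the alarm plungers on the three silver clocks with the shut fingertips, small first, then medium, then large. The arm was moved clear at about 23 s of the 51 s allowed, and I handed the job in then; the system reports no verdict.

- **Plungers:** on each clock the force was about 1.4–2.9 N while the plunger slid. It rose to 7–9 N with the cap held 14.7–14.9 mm below its fully-up height. That means each plunger is at its stop, well under the 22 N limit.
- **Clocks and bystanders:** comparing scene-camera pictures from before and after, only the three caps and the arm's own shadow changed. No clock shifted, and the other things on the bench were not disturbed.
- **Disagreements:** the three camera views of the cap positions differed by up to about 3 mm for the small and medium clocks and 5.5 mm for the large one, so I used values in the middle of the three. The triangulated heights came out 3–5 mm low; I used the stated heights instead, and the force readings fit those. I did not measure the final cap heights from the images.

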